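Hang up the dust cover, then fit the bayonet lid and hold it at the half-way mark

ROBOT

A 6-joint arm with a two-finger parallel gripper is mounted at the origin on the work surface. World frame = base frame: x ahead of the robot, y to its left, z up, the work surface at z = 0. Lengths are in mm, angles in rad, forces in N, time in s.
With the tool pointing down it reaches from about 275 to 975 mm from the base axis. Payload 8.4 kg.
Tool frame: the origin (TCP) lies at the very end of the fingers, on their centre line; the grasp point (between the pads) lies 19 mm behind it; z points along the fingers, x is the direction in which the jaws open and shut, and the axes are right-handed (so a half turn about z gives the same grasp; the last joint's range is limited). The gripper opens to 92 mm and grips with 3 to 60 N. Pads are 20 mm wide; open, the fingers measure 128 mm over their backs; the gripper's body (75 mm by 189 mm) begins 69 mm behind the grasp point.
Start: joints at [1.242, 0.353, 1.633, -0, 1.155, -0.002], TCP at [200.632, 591.924, 214.583] pointing down, gripper open.
Joint ranges: [-2.63, 2.63], [-0.92, 2.1], [0.06, 2.66], [-1.3, 4.44], [0, 2.69], [-3.02, 3.02]. Speed limits (rad/s): [2.22, 2.22, 2.79, 3.14, 3.14, 3.14].

INTERFACE

Orientations are given as a 3x3 rotation matrix whose columns are the frame's x, y, z axes.
In Python, from rig import * gives the robot as it stands. The module is installed in compiled form; this text tells all that it offers.
- The arm moves only by the tool servo_tool, never from a script. Its arguments are lists of equal length, an entry for each row: "travel": the shift along the world's x, y, z in m, a list of three; "turn": the turn, a rotation vector about the world's x, y, z in rad, a list of three; "gripper": the closure in counts, from 0 (fully open) to 255 (shut). A call has 1 to 10 rows; each row is the pose to reach, as a shift and turn from the pose commanded when the call began; what a row does not reach only later rows make up. A row lasts 1/12 s, in which the tool goes at most 41.7 mm and 7.16 degrees, less where a joint would pass 70% of its speed; a pose out of reach is approached as far as the arm can. A call with a gripper value outside its range is refused whole. The fingers move at their own pace and stop on an object; "grip_force" is the grip in N (left out, the last holds). Time passes only in rows, so rows that repeat a pose let the fingers close. It gives the time, the measured TCP pose, the force and the opening at its end, in the units of the state.
- sense(): the state, without advancing time (a new reading comes with each control period).
- read_camera(name): name is "side" or "top"; returns a dict with "image" (384x512x3 uint8, red, green, blue), "mtx" (3x3 intrinsics, pixels), "camera_from_world" (4x4, takes a point from world to camera coordinates). Camera axes: x right, y up, looking along -z (the intrinsics and any distortion apply to the point x, -y, -z); pixel columns grow to the right and rows downward; lengths in mm; the calibration is good to about 2 mm. A picture is of the moment at which its call begins. There is no depth.
- close_job(): hands the job in, once; it reports no verdict.
Trained networks look in a picture, given as the dict that the camera call returned (one of the last four; its "shot" number tells which), for a name from the list of things; names that differ only in an ending like _2 or _b are one class to them, and where a whole thing is asked for, a point or a joint stands for the part that bears it (a point fixed in the world has none). Each returns a list of dicts, best first, with "score" (0 to 1); they miss things now and then, are a little off and sometimes report something else, mostly with a low value. They report only what shows in the picture. A call takes as long as a camera call. They do not tell look-alikes from the thing itself.
- look_for(picture, thing): "box" ([left, top, right, bottom] in pixels, round what is visible of it).
The state is a dict: "clock": time; "qpos": joint angles; "qvel": joint speeds; "tau": joint torques, N m; "eef_pos": TCP position; "ee_rot": TCP orientation; "force": force on the tool from outside, world axes, zero at the start; "moment": the same for the moment, N m; "grip_width": finger opening in mm.
Only numpy, scipy, OpenCV 4.12 (cv2) and the standard library are available. Lean on these libraries where they do the work, as an engineer would, in place of code of your own. Each camera call takes 0.05 s, during which the arm holds its last target.

TASK

Take the dust cover off the green sprayer tank and hang it by its eye on the hook stand. Then set the orange bayonet lid into the slots of the tank's mouth, push it fully down and turn it clockwise to the yellow marks, half-way (45 degrees) to the lock and short of the lock click. It is sprung and turns back if let go: finish while still gripping the lid and holding it there, fully down, and leave the other things on the bench alone.

Things in the scene. Friction and masses are not known exactly. Their poses are not given: they have to be found in the camera images.
- tank: green round sprayer tank, 124 mm across, fixed upright on the bench; origin at the centre of its underside, z up. Shoulder 142 mm high; a bare metal neck 82 mm across rises to the mouth at 150 mm. The tank's x axis is the line through the two slots of the mouth.
- tank_mouth (a point): centre of the mouth, at the flat top of the neck, 150 mm above the bench; axes as the tank's. A bore of 53 mm through a flange 9.5 mm deep, with two opposite slots, 17 mm wide, reaching out to 70 mm diameter, at +x and -x; floor 32 mm deep. Under the flange the lid's lugs turn clockwise seen from above; anticlockwise a stop blocks them after 8 degrees.
- tank_half (a point): one of the two opposite yellow marks (half-way, 45 degrees clockwise of the slots) painted on the shoulder beside the neck, 53 mm from the axis, 143 mm high. White marks show the slots (0 degrees), red ones the lock (90 degrees).
- spring_ring (a joint): return spring inside the mouth, in rad: 0 at rest; the lid's lugs meet it about 10 degrees clockwise of the slots, and from there it reads their further turn (0.62 at the yellow marks). It turns the lid back with 0.07 N m at first, 0.15 N m at the yellow marks. From about 53 degrees of lid turn sprung lock pins are felt; the lock clicks in at about 90 degrees.
- lid: orange lid, 88 mm across, 60 mm high, about 160 g, stands on the bench on its plug; origin at the centre of its underside, z up. Plug 48 mm across with two brass lugs at its foot, at +x and -x, 12 mm wide, 7 mm high, 63 mm over both. Disc from 18 to 24 mm above the origin: fully down it lies on the neck, the origin 18 mm below the mouth. Half a turn gives the same lid.
- lid_grip (a point): point to grip on the lid's bar handle, on the lid's axis, 48 mm above its underside; axes as the lid's. The bar runs along the lid's x (in line with the lugs), 66 mm long, 18 mm wide, from 24 to 60 mm above the underside; the fingers close along y. Turned under the flange, the lid has 1.5 mm of play up and down.
- cover: grey dust cover, about 120 g, lies loose on the tank's neck over the mouth: disc 80 mm across, 5 mm thick, with a flat ring eye at its +x side; origin at the centre of the disc's underside, z up as it lies. On top stands a blue upright rib along x, from x = -5 to 35 mm, 12 mm wide, from 5 to 39 mm above the underside.
- cover_grip (a point): point to grip on the rib, near the centre of mass: 15 mm along x from the disc's centre, 28 mm above the underside; the fingers close along the cover's y.
- cover_eye (a point): centre of the eye's hole, 26 mm in diameter (ring 42 mm outside, 5 mm thick), 64 mm along x from the disc's centre, 2.5 mm above the underside.
- hook: hook stand, fixed: base plate 150 x 90 x 12 mm, round post 210 mm high at 75 mm along +x from the origin, and a yellow U-shaped wire hook, 8 mm thick, pointing from the post to the stand's -x; origin on the bench, z up. A cover lowered level over the tip, disc on the -x side, swings down and hangs by itself when let go.
- hook_seat (a point): middle of the bottom of the hook's U, 4 mm along x from the stand's origin, 178 mm above the bench; a hung eye rests here; axes as the stand's.
- hook_tip (a point): the free end of the hook, pointing up, 216 mm above the bench, 14 mm to -x of the stand's origin (18 mm from the seat); the U is 38 mm deep on this side.
- ammo_box: gray steel ammo-style box with a snap latch, 278 x 138 x 180 mm with handle, origin at the centre of its underside; leave it alone.
- ratchet: chrome ratchet, about 210 mm long along its x, up to 35 mm high, origin on the bench under its middle; leave it alone.
- pulley: white nylon pulley wheel, 60 mm across, 19 mm high, lying flat, origin at the centre of its underside; leave it alone.
- nozzle: green plastic spray nozzle, 34 mm across, 46 mm high, upright, origin at the centre of its underside; leave it alone.
Mind the look-alikes: they are no part of the job. What is meant by the cover is not purple or turquoise, and is the smaller of those in its own colour.

How it is judged (in metres and radians):
On the way, in this order (a step that is already met when the one before it is completed fails the run):
1. the dust cover hangs by its eye from the hook, let go (distance between cover_eye and hook_seat below 0.025 m and contact force between cover and hook above 0.3 N and contact force between cover and the arm below 0.05 N and contact force between cover and the fingers below 0.05 N and z of cover in the frame of hook_seat below -0.045 m and linear speed of cover below 0.08 m/s), for 0.2 s.
2. the lid is inserted in the mouth, fully down (z of lid in the frame of tank_mouth below -0.0155 m and horizontal distance between lid and tank_mouth below 0.005 m and angle between lid's own z axis and vertical below 0.08 rad), for 0.1 s.
At the end, for the whole second after the job is handed in: Cover hangs still on the hook alone (eye within 25 mm of the seat, disc 45 mm or more below it, clear of the robot). Lid within 5 mm of the mouth's centre, upright, within 2.5 mm of fully down, turned 45 degrees clockwise of the slots give or take 11, still, gripped by the fingers with over 2 N (all of step 1 and all of step 2 and angle between the x axis of lid and the x axis of tank_mouth, either way round between 0.585 and 0.985 rad and contact force between lid and the fingers above 2 N and linear speed of lid below 0.02 m/s and angular speed of lid below 0.1 rad/s); the arm keeps its last pose, push and grip.
It fails at once if the lid is turned on into the lock (over 75 degrees) (z of lid in the frame of tank_mouth below -0.012 m and horizontal distance between lid and tank_mouth below 0.01 m and angle between the x axis of lid and the x axis of tank_mouth, either way round above 1.31 rad).
It fails at once if the cover is dropped on the bench (height (world z) of cover below 0.05 m).
It fails at once if another thing on the bench is disturbed (moved over 30 mm) (distance of any of ammo_box, ratchet, pulley, nozzle from where it was at the start of the episode above 0.03 m).
It also fails if it takes over 72 s, if anything falls off the work surface, if the arm or the gripper's body presses on something with over 40 N, if the wrist force passes 120 N, or if a joint passes its speed limit or range.

## Working session

There is one attempt and no reset: what is moved stays moved. The work goes in short steps, Python scripts to look and compute and a tool call to move; the robot and the scene stay as the last step left them, time stands still between calls to the robot, and variables do not carry over. Pictures are saved under pics/ and viewed, and the job is handed in when it is done.

Besides the shell and the picture viewer there is one more tool, called after "Request:" as name(argument=value, ...) on one line, values as JSON. servo_tool: Moves the arm, as the interface text tells. Its arguments: {"type":"object","properties":{"travel":{"type":"array","items":{"type":"array","items":{"type":"number"}}},"turn":{"type":"array","items":{"type":"array","items":{"type":"number"}}},"gripper":{"type":"array","items":{"type":"number"}},"grip_force":{"type":"number"}},"required":["travel","turn","gripper"]}

```bash
mkdir -p pics
cat > h.py <<'E'
from rig import *
import numpy as np, cv2
def save(n,p,s=1.5): cv2.imwrite('pics/'+n,cv2.resize(p['image'][:,:,::-1],None,fx=s,fy=s,interpolation=cv2.INTER_CUBIC))
def proj(p,X):
    X=np.atleast_2d(X).astype(float); c=(p['camera_from_world']@np.c_[X,np.ones(len(X))].T).T[:,:3]
    c=c*[1,-1,-1]; q=(p['mtx']@c.T).T; return q[:,:2]/q[:,2:]
def ray(p,u,v):
    T=np.linalg.inv(p['camera_from_world']); d=np.linalg.inv(p['mtx'])@[u,v,1]; d=d*[1,-1,-1]
    return T[:3,3],T[:3,:3]@d
def atz(p,u,v,z):
    o,d=ray(p,u,v); return o+d*(z-o[2])/d[2]
E
python3 - <<'E'
from h import *
s=sense();print({k:np.round(v,3).tolist() for k,v in s.items()})
for n in('side','top'):
    p=read_camera(n);save(n+'0.png',p);print(n,[k for k in p],p['mtx'].tolist(),np.round(np.linalg.inv(p['camera_from_world']),3).tolist())
    for t in ('tank','lid','cover','hook','ammo_box','ratchet','pulley','nozzle'):
        print(t,[(np.round(d['box']).tolist(),round(d['score'],2)) for d in look_for(p,t)][:4])
E
```

```text
{'clock': 0.0, 'qpos': [1.242, 0.354, 1.634, 0.0, 1.155, -0.002], 'qvel': [0.0, -0.001, 0.0, 0.001, 0.001, -0.001], 'tau': [0.001, -59.383, -33.422, 0.07, 0.023, -0.0], 'eef_pos': [200.45, 591.459, 213.874], 'ee_rot': [[0.321, 0.947, -0.0], [0.947, -0.321, -0.001], [-0.001, -0.0, -1.0]], 'force': [0.031, -0.522, 0.193], 'moment': [-0.06, -0.067, 0.059], 'grip_width': 91.805}
side ['image', 'mtx', 'camera_from_world', 'shot'] [[494.21465124062604, 0.0, 252.84462253081358], [0.0, 494.21465124062604, 191.96062212604443], [0.0, 0.0, 1.0]] [[0.963, 0.195, -0.187, 345.521], [-0.27, 0.641, -0.719, -1052.048], [-0.02, 0.742, 0.67, 1080.572], [0.0, 0.0, 0.0, 1.0]]
tank [([212.0, 163.0, 254.0, 224.0], 0.96)]
lid [([203.0, 148.0, 230.0, 170.0], 0.66)]
cover [([223.0, 162.0, 265.0, 182.0], 0.87), ([187.0, 248.0, 215.0, 286.0], 0.76), ([274.0, 166.0, 315.0, 197.0], 0.67), ([232.0, 124.0, 265.0, 148.0], 0.57)]
hook [([247.0, 227.0, 306.0, 297.0], 0.8)]
ammo_box [([221.0, 275.0, 363.0, 382.0], 0.9)]
ratchet [([161.0, 228.0, 234.0, 248.0], 0.79), ([251.0, 228.0, 306.0, 300.0], 0.45)]
pulley [([165.0
[... 288 characters left out ...]
77, -0.212, 333.812], [-1.0, -0.004, -0.005, -49.204], [-0.006, 0.212, 0.977, 1393.677], [0.0, 0.0, 0.0, 1.0]]
tank [([222.0, 185.0, 260.0, 228.0], 0.86), ([366.0, 160.0, 428.0, 253.0], 0.61)]
lid [([163.0, 202.0, 190.0, 227.0], 0.74)]
cover [([226.0, 186.0, 251.0, 215.0], 0.84), ([278.0, 242.0, 312.0, 268.0], 0.83), ([123.0, 152.0, 158.0, 193.0], 0.66), ([196.0, 138.0, 241.0, 166.0], 0.58)]
hook [([316.0, 176.0, 345.0, 223.0], 0.7), ([255.0, 154.0, 264.0, 164.0], 0.63)]
ammo_box [([367.0, 160.0, 428.0, 250.0], 0.85), ([225.0, 177.0, 256.0, 215.0], 0.55)]
ratchet [([259.0, 224.0, 268.0, 283.0], 0.71)]
pulley [([182.0, 246.0, 197.0, 268.0], 0.65)]
nozzle [([252.0, 153.0, 268.0, 168.0], 0.44)]
```

View pics/side0.png

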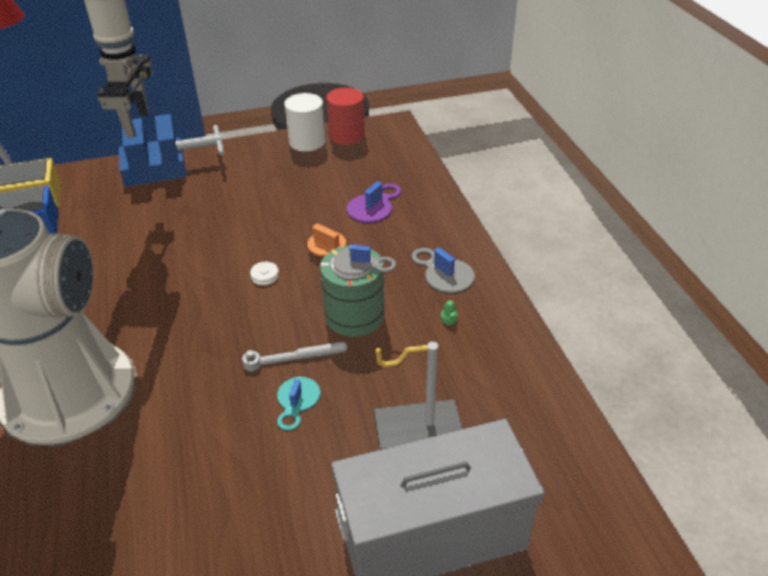

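View pics/top0.png

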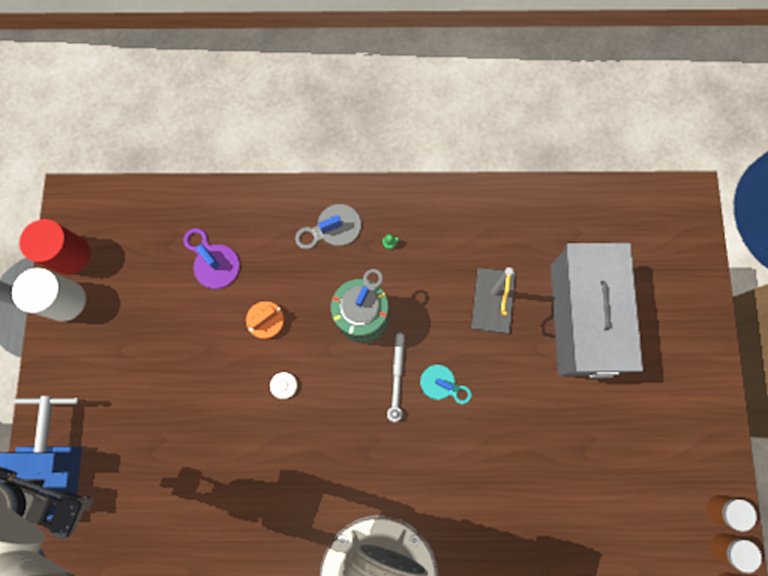

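The side view shows the tank at about (355,290) with the grey cover on it, and the lid behind it at (325,240). The hook stand is at (420,390), with the ammo box in front of it. The top view confirms this layout. The larger grey cover on the bench, the purple one and the turquoise one are look-alikes. Next I'll zoom in.

Run:
```python
from h import *
t=read_camera('top');s=read_camera('side')
import pickle;pickle.dump((t,s),open('p0.pkl','wb'))
def crop(p,n,x0,y0,x1,y1,f):
    cv2.imwrite('pics/'+n,cv2.resize(p['image'][y0:y1,x0:x1,::-1],None,fx=f,fy=f,interpolation=cv2.INTER_CUBIC))
crop(t,'t_tank.png',215,175,265,230,10)
crop(t,'t_lid.png',155,190,205,235,10)
crop(t,'t_hook.png',305,170,355,230,10)
crop(s,'s_tank.png',195,145,270,225,7)
crop(s,'s_hook.png',235,215,315,300,7)
a=cv2.imread('pics/t_tank.png');b=cv2.imread('pics/t_lid.png');c=cv2.imread('pics/t_hook.png')
```

```text
(no output)
```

View pics/t_tank.png

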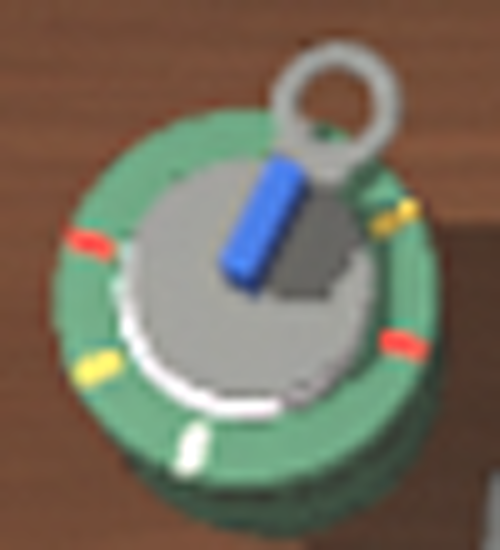

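View pics/t_lid.png

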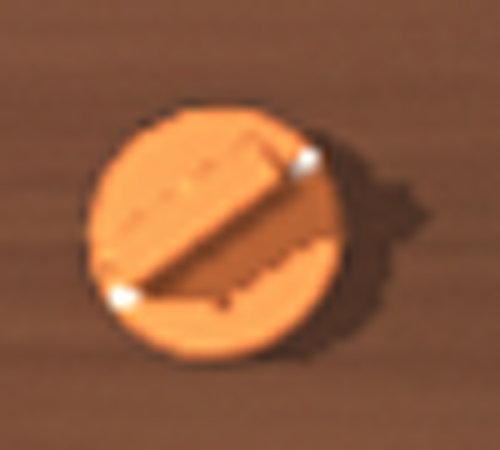

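View pics/t_hook.png

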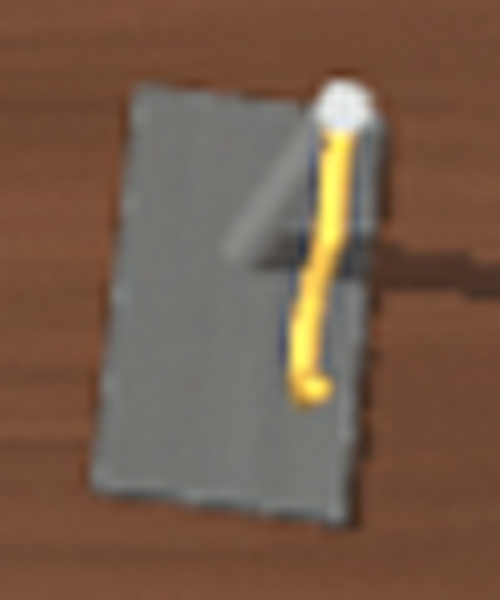

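View pics/s_tank.png

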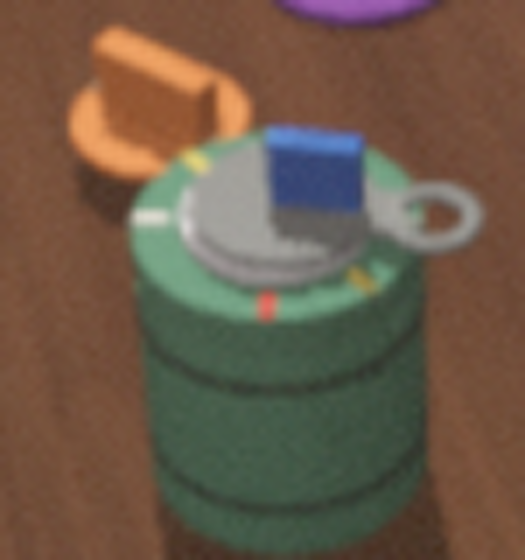

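View pics/s_hook.png

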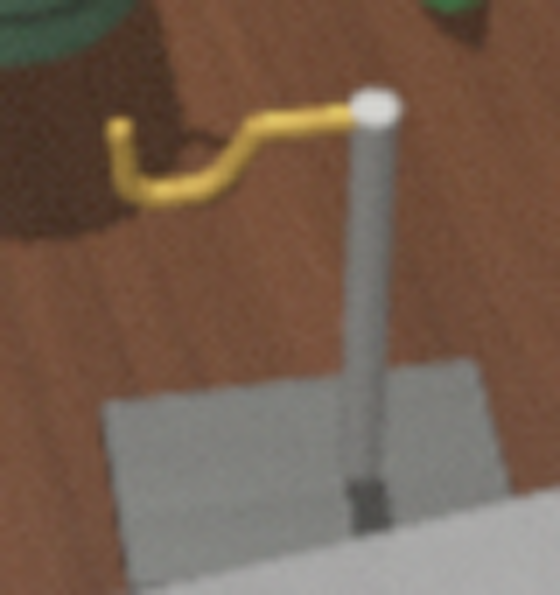

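```bash
cat > fit.py <<'E'
from h import *
import pickle
from scipy.optimize import least_squares
t,s=pickle.load(open('p0.pkl','rb'))
def px(c,x0,y0,f): return np.array([x0+(c[0]+.5)/f-.5,y0+(c[1]+.5)/f-.5])
T=lambda c:(t,px(c,215,175,10)); TL=lambda c:(t,px(c,155,190,10)); TH=lambda c:(t,px(c,305,170,10))
S=lambda c:(s,px(c,195,145,7)); SH=lambda c:(s,px(c,235,215,7))
def fit(obs,x0):
    def w(x,p): c,q=np.cos(x[2]),np.sin(x[2]); return [x[0]+c*p[0]-q*p[1],x[1]+q*p[0]+c*p[1],p[2]]
    f=lambda x: np.concatenate([proj(o[0],w(x,p))[0]-o[1] for o,p in obs])
    r=least_squares(f,x0,x_scale=[100,100,1],loss='soft_l1'); print(np.round(r.x,3),'deg',round(np.degrees(r.x[2]),1)); print(np.round(f(r.x).reshape(-1,2),2).tolist()); return r.x
pol=lambda r,a,z:(r*np.cos(np.radians(a)),r*np.sin(np.radians(a)),z)
def test(m):
  print('tank'); fit([(T((193,448)),pol(53,0,143)),(T((97,367)),pol(53,-45,143)),(T((90,243)),pol(53,-90,143)),(T((405,345)),pol(53,90,143)),(T((396,216)),pol(53,135,143))][:9 if m!=1 else 0]+
   ([(S((150,216)),pol(53,0,143)),(S((196,160)),pol(53,-45,143)),(S((267,305)),pol(53,90,143)),(S((362,281)),pol(53,135,143))] if m else []),[500,0,3])
  print('cover'); fit(([(T((336,104)),(64,0,5)),(T((243,275)),(-5,0,39)),(T((286,163)),(35,0,39))] if m!=1 else [])+([(S((435,216)),(64,0,5)),(S((268,129)),(-5,6,39)),(S((363,136)),(35,-6,39)),(S((361,207)),(35,-6,5)),(S((275,207)),(-5,-6,5))] if m else []),[500,0,0]) if 0 else None
  print('lid'); fit([(TL((122,296)),(40,0,24)),(TL((308,160)),(-40,0,24)),(TL((217,233)),(0,0,24))],[500,150,2.])
  print('hook'); fit(([(TH((311,386)),(-14,0,216)),(TH((344,103)),(75,0,210))]+[(TH((138,90)),(75,45,12)),(TH((95,487)),(-75,45,12)),(TH((345,520)),(-75,-45,12))] if m!=1 else [])+([(SH((120,122)),(-14,0,216)),(SH((376,107)),(75,0,210)),(SH((105,405)),(-75,45,12)),(SH((472,362)),(75,45,12))] if m else []),[500,-250,0])
for m in (0,1,2): print('== mode',m); test(m)
def off(l,z): return [(o,(p[0],p[1],p[2]+z)) for o,p in l]
print('cover')
cT=[(T((336,104)),(64,0,5)),(T((236,272)),(-5,0,39)),(T((286,163)),(35,0,39))]
cS=[(S((435,216)),(64,0,5)),(S((268,129)),(-5,6,39)),(S((363,136)),(35,6,39)),(S((361,207)),(35,-6,5)),(S((275,207)),(-5,-6,5))]
for l in (cT,cS,cT+cS): fit(off(l,150),[500,0,0])
E
python3 fit.py
```

```text
== mode 0
tank
[576.161  40.118   2.825] deg 161.8
[[0.06, -0.07], [0.22, -0.06], [0.21, 0.03], [-0.24, -0.25], [-0.25, 0.37]]
cover
lid
[569.01  270.767   2.222] deg 127.3
[[0.03, 0.19], [0.08, 0.15], [-0.11, -0.35]]
hook
[ 6.11051e+02 -2.67027e+02 -1.26000e-01] deg -7.2
[[1.86, -16.0], [0.63, -14.91], [-1.03, 0.63], [-0.76, 1.75], [-0.33, 1.53]]
== mode 1
tank
[574.082  37.801   2.819] deg 161.5
[[0.2, 0.2], [0.08, 0.24], [-0.04, -0.24], [-0.22, -0.15]]
cover
lid
[569.01  270.767   2.222] deg 127.3
[[0.03, 0.19], [0.08, 0.15], [-0.11, -0.35]]
hook
[ 5.64813e+02 -2.62247e+02 -1.91000e-01] deg -11.0
[[1.74, -0.98], [1.88, 0.18], [-18.25, -0.35], [-16.29, 1.59]]
== mode 2
tank
[575.195  39.507   2.82 ] deg 161.6
[[0.18, 0.21], [0.37, 0.17], [0.41, 0.25], [-0.07, 0.12], [-0.03, 0.73], [0.44, -0.21], [0.29, -0.16], [0.22, -0.7], [0.02, -0.61]]
cover
lid
[569.01  270.767   2.222] deg 127.3
[[0.03, 0.19], [0.08, 0.15], [-0.11, -0.35]]
hook
[ 5.91818e+02 -2.68316e+02 -1.61000e-01] deg -9.2
[[2.39, -9.87], [2.16, -8.86], [0.27, 5.47], [-0.93, 6.6], [-0.53, 7.3], [13.26, -1.45], [13.12, -1.07], [-8.58, -0.21], [-6.89, 0.47]]
cover
[ 5.77738e+02  3.87510e+01 -4.38000e-01] deg -25.1
[[-0.16, 0.05], [-0.19, 0.2], [0.35, -0.26]]
[ 5.76559e+02  3.54960e+01 -4.29000e-01] deg -24.6
[[-0.13, -0.43], [0.25, -0.38], [0.33, -0.24], [0.27, 1.33], [-0.97, 0.15]]
[ 5.77103e+02  3.73230e+01 -4.26000e-01] deg -24.4
[[0.07, 0.14], [0.29, 0.41], [0.69, -0.12], [-0.11, -0.9], [0.27, -0.79], [0.35, -0.68], [0.3, 0.88], [-0.94, -0.26]]
```

```bash
cat >> fit.py <<'E'
print('HOOK')
a=[(TH((311,386)),(-14,0,216)),(TH((344,103)),(75,0,210)),(TH((240,248)),(75,0,12))]
b=[(SH((120,122)),(-14,0,216)),(SH((376,107)),(75,0,210)),(SH((160,190)),(4,0,178)),(SH((208,190)),(18,0,182))][:3]
for l in (a,b,a+b): h=fit(l,[600,-280,0])
# each view's back-projection
print(atz(*a[0][0][:1],*a[0][0][1],216),atz(s,*b[0][0][1],216),atz(t,*a[1][0][1],210),atz(s,*b[1][0][1],210))
E
python3 fit.py|sed -n '/HOOK/,$p'
```

```text
HOOK
[ 5.61855e+02 -2.59812e+02 -1.56000e-01] deg -8.9
[[0.03, -0.17], [-0.3, 0.48], [0.32, -0.31]]
[ 5.59115e+02 -2.62949e+02 -1.54000e-01] deg -8.8
[[-0.45, -0.12], [-0.44, 0.05], [1.47, 0.09]]
[ 5.60320e+02 -2.61645e+02 -1.44000e-01] deg -8.3
[[0.7, 0.33], [0.04, 0.92], [0.61, 0.08], [-0.1, -0.57], [-0.19, -0.65], [1.79, -0.4]]
[ 547.49289387 -257.540204    216.        ] [ 546.20472874 -261.50007231  216.        ] [ 637.46921517 -272.44630882  210.        ] [ 634.28773484 -274.62479741  210.        ]
```

Request:
servo_tool(travel=[[0.195, -0.28, 0.03], [0.195, -0.28, 0.03], [0.195, -0.28, 0.03], [0.195, -0.28, 0.03], [0.39, -0.561, 0.03], [0.39, -0.561, 0.03], [0.39, -0.561, 0.03], [0.39, -0.561, 0.03], [0.39, -0.561, 0.03], [0.39, -0.561, 0.03]], turn=[[0, 0, -0.1], [0, 0, -0.1], [0, 0, -0.1], [0, 0, -0.1], [0, 0, -0.1], [0, 0, -0.1], [0, 0, -0.1], [0, 0, -0.1], [0, 0, -0.1], [0, 0, -0.1]], gripper=[0, 0, 0, 0, 0, 0, 0, 0, 0, 0], grip_force=30)

```text
clock: 1.83
eef_pos: [438.9, 248.7, 237.0]
ee_rot: [[0.414, 0.91, 0.001], [0.91, -0.414, 0.0], [0.001, 0.0, -1.0]]
force: [1.5, 0.4, -0.2]
grip_width: 91.8
```

Request:
servo_tool(travel=[[0.141, -0.203, 0], [0.141, -0.203, 0], [0.141, -0.203, 0], [0.141, -0.203, 0], [0.141, -0.203, 0], [0.141, -0.203, 0], [0.141, -0.203, 0], [0.141, -0.203, 0], [0.141, -0.203, 0]], turn=[[0, 0, 0], [0, 0, 0], [0, 0, 0], [0, 0, 0], [0, 0, 0], [0, 0, 0], [0, 0, 0], [0, 0, 0], [0, 0, 0]], gripper=[0, 0, 0, 0, 0, 0, 0, 0, 0])

```text
clock: 2.58
eef_pos: [578.7, 47.5, 236.4]
ee_rot: [[0.415, 0.91, -0.001], [0.91, -0.415, 0.0], [-0.0, -0.001, -1.0]]
force: [0.0, 0.2, 0.3]
grip_width: 91.8
```

Run:
```python
from h import *
print(sense()['eef_pos'])
t=read_camera('top');s=read_camera('side')
import pickle;pickle.dump((t,s),open('p1.pkl','wb'))
e=sense()['eef_pos']
print(e,sense()['ee_rot'].round(3).tolist() if hasattr(sense()['ee_rot'],'round') else sense()['ee_rot'])
for p,n in((t,'t'),(s,'s')):
    c=proj(p,e)[0];x0,y0=int(c[0])-40,int(c[1])-40;print(n,c,x0,y0)
    im=cv2.resize(p['image'][y0:y0+80,x0:x0+80,::-1],None,fx=7,fy=7,interpolation=cv2.INTER_CUBIC)
    cv2.drawMarker(im,tuple(int(v) for v in ((c-[x0,y0]+.5)*7)),(255,0,255),0,20)
    cv2.imwrite('pics/g1'+n+'.png',im)
```

```text
[578.67457676  47.5095155  236.36514641]
[578.40674309  48.43784812 236.5984653 ] [[0.413, 0.911, -0.0], [0.911, -0.413, 0.0], [0.0, -0.001, -1.0]]
t [234.31233062 197.17520837] 194 157
s [233.19470726 148.08182487] 193 108
```

View pics/g1s.png

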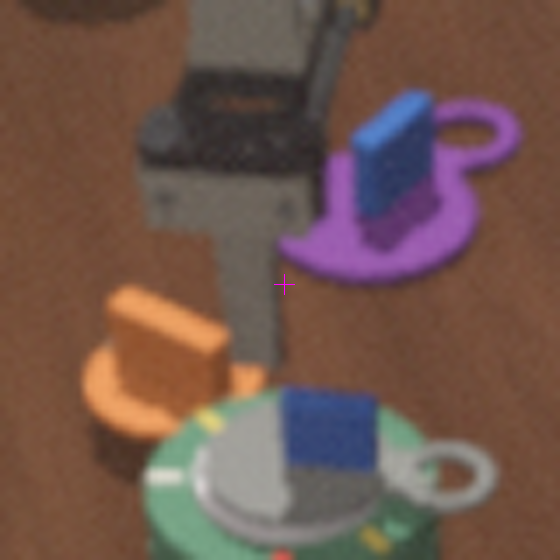

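View pics/g1t.png

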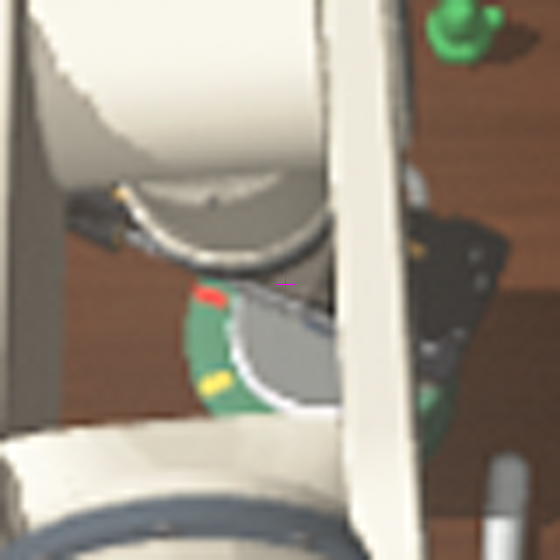

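Run:
```python
from h import *
import pickle
t,s=pickle.load(open('p1.pkl','rb'))
e=np.array([578.5,48,236.5]);a=np.array([.414,.91,0]);b=np.array([.91,-.414,0])
for d in(46,64):
  for w in(-10,10):
    c=proj(s,e-a*d+b*w)[0];print(d,w,((c-[193,108]+.5)*7).round())
```

```text
46 -10 [239. 353.]
46 10 [289. 357.]
64 -10 [230. 381.]
64 10 [281. 385.]
```

Request:
servo_tool(travel=[[0.012, -0.017, 0], [0.012, -0.017, 0], [0.012, -0.017, -0.03], [0.012, -0.017, -0.06], [0.012, -0.017, -0.06], [0.012, -0.017, -0.06]], turn=[[0, 0, 0], [0, 0, 0], [0, 0, 0], [0, 0, 0], [0, 0, 0], [0, 0, 0]], gripper=[0, 0, 0, 0, 0, 0])

```text
clock: 3.18
eef_pos: [589.5, 31.4, 175.9]
ee_rot: [[0.413, 0.911, -0.003], [0.911, -0.413, -0.0], [-0.001, -0.003, -1.0]]
force: [-0.2, 0.7, 0.8]
grip_width: 92.1
```

Run:
```python
from h import *
s=read_camera('side')
e=sense()['eef_pos'];print(e,sense()['force'])
c=proj(s,e)[0];x0,y0=int(c[0])-40,int(c[1])-40;print(c,x0,y0)
im=cv2.resize(s['image'][y0:y0+80,x0:x0+80,::-1],None,fx=7,fy=7,interpolation=cv2.INTER_CUBIC)
cv2.imwrite('pics/g2s.png',im)
```

```text
[590.86535386  31.32340876 177.37154346] [ 0.76972893  0.25062664 -0.14777986]
[239.75142959 167.1506516 ] 199 127
```

View pics/g2s.png

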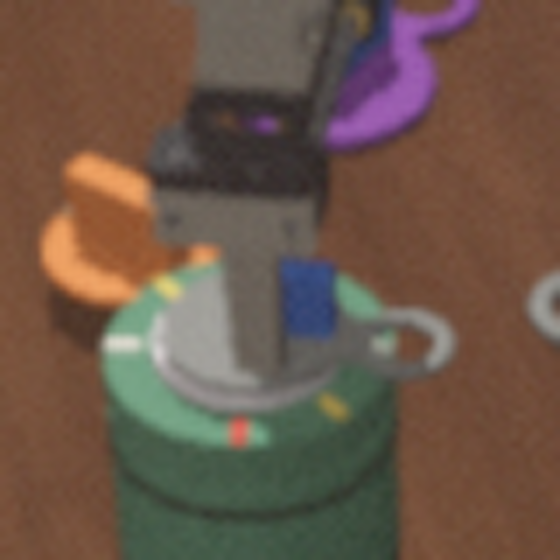

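Request:
servo_tool(travel=[[0, 0, -0.018], [0, 0, -0.018], [0, 0, -0.018], [0, 0, -0.018], [0, 0, -0.018], [0, 0, -0.018], [0, 0, -0.018], [0, 0, -0.018]], turn=[[0, 0, 0], [0, 0, 0], [0, 0, 0], [0, 0, 0], [0, 0, 0], [0, 0, 0], [0, 0, 0], [0, 0, 0]], gripper=[0, 0, 255, 255, 255, 255, 255, 255], grip_force=30)

```text
clock: 3.9
eef_pos: [591.3, 30.5, 159.0]
ee_rot: [[0.414, 0.91, 0.0], [0.91, -0.414, 0.0], [0.0, 0.0, -1.0]]
force: [-0.2, 0.4, 0.6]
grip_width: 53.6
```

Request:
servo_tool(travel=[[0, 0, 0], [0, 0, 0], [0, 0, 0], [0, 0, 0], [0, 0, 0], [0, 0, 0], [0, 0, 0], [0, 0, 0]], turn=[[0, 0, 0], [0, 0, 0], [0, 0, 0], [0, 0, 0], [0, 0, 0], [0, 0, 0], [0, 0, 0], [0, 0, 0]], gripper=[255, 255, 255, 255, 255, 255, 255, 255])

```text
clock: 4.57
eef_pos: [591.1, 30.5, 158.6]
ee_rot: [[0.414, 0.91, -0.0], [0.91, -0.414, 0.0], [0.0, -0.0, -1.0]]
force: [0.1, -0.0, -0.3]
grip_width: 11.8
```

Request:
servo_tool(travel=[[0, 0, 0.02], [0, 0, 0.05], [0, 0, 0.091], [0, 0, 0.091], [0, 0, 0.091], [0, 0, 0.091]], turn=[[0, 0, 0], [0, 0, 0], [0, 0, 0], [0, 0, 0], [0, 0, 0], [0, 0, 0]], gripper=[255, 255, 255, 255, 255, 255])

```text
clock: 5.07
eef_pos: [590.7, 30.4, 249.2]
ee_rot: [[0.414, 0.91, -0.0], [0.91, -0.414, -0.0], [-0.0, -0.0, -1.0]]
force: [-0.0, -0.8, -0.5]
grip_width: 11.7
```

```bash
cat > look.py <<'E'
from h import *
import sys
n=sys.argv[1];cam=sys.argv[2];X=np.array([float(v) for v in sys.argv[3:6]]);R=int(sys.argv[6]) if len(sys.argv)>6 else 40
s=read_camera(cam);import pickle;pickle.dump(s,open(n+'.pkl','wb'))
st=sense();print(st['eef_pos'],st['force'],st['grip_width'],st['clock'])
c=proj(s,X)[0];x0=max(0,int(c[0])-R);y0=max(0,int(c[1])-R);f=560//(2*R);print('crop',x0,y0,f)
im=cv2.resize(s['image'][y0:y0+2*R,x0:x0+2*R,::-1],None,fx=f,fy=f,interpolation=cv2.INTER_CUBIC)
cv2.imwrite('pics/'+n+'.png',im)
E
python3 look.py g3s side 590 30 235; python3 look.py g3t top 590 30 235
```

```text
[590.27303933  30.41294604 248.39863243] [ 0.01308979  0.05859305 -1.26352005] 11.642916433994735 5.1167
crop 198 111 7
[590.10127735  30.40089091 248.02024933] [-0.23551414 -0.08488776 -0.794641  ] 12.0513412789293 5.1667
crop 200 153 7
```

View pics/g3s.png

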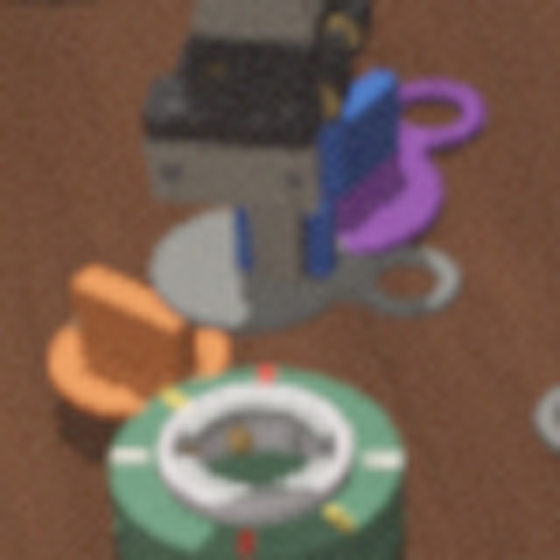

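View pics/g3t.png

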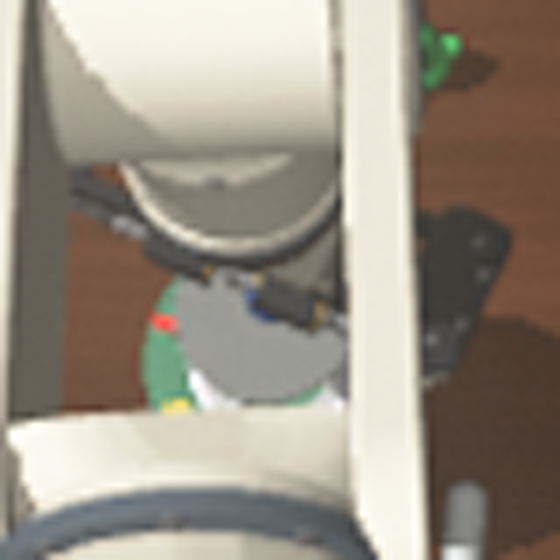

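Run:
```python
from h import *
import pickle
s=pickle.load(open('g3s.pkl','rb'))
for X in ([635.1,10.1,241.5],[635.1,10.1,243],[635.1,10.1,238],[640,10,241.5]):
  print(((proj(s,X)[0]-[198,111]+.5)*7).round())
print(atz(s,198+412.5/7-.5,111+282.5/7-.5,241.5))
# marks at tank fresh: whites, reds
o=lambda c:atz(s,198+(c[0]+.5)/7-.5,111+(c[1]+.5)/7-.5,143)
W1,W2,R1,R2,Y1,Y2=map(o,[(128,455),(382,459),(265,373),(247,541),(176,398),(340,516)])
print((W1+W2)/2,(R1+R2)/2,(Y1+Y2)/2,np.degrees(np.arctan2(*(W2-W1)[1::-1])),np.linalg.norm(W1-W2),np.linalg.norm(R1-R2))
```

```text
[410. 283.]
[410. 280.]
[411. 290.]
[422. 281.]
[636.05849385  10.41673683 241.5       ]
[573.75322299  38.31071539 143.        ] [574.71848646  39.60841279 143.        ] [574.56996576  38.87690382 143.        ] -18.37710789174042 107.11075473229248 109.45122996625823
```

Request:
servo_tool(travel=[[-0.008, -0.025, 0], [-0.018, -0.055, 0], [-0.03, -0.09, 0], [-0.042, -0.125, 0], [-0.053, -0.16, 0], [-0.065, -0.195, 0], [-0.077, -0.23, 0], [-0.085, -0.26, 0], [-0.093, -0.284, 0], [-0.093, -0.284, 0]], turn=[[0, 0, 0.03], [0, 0, 0.06], [0, 0, 0.09], [0, 0, 0.12], [0, 0, 0.16], [0, 0, 0.2], [0, 0, 0.23], [0, 0, 0.26], [0, 0, 0.276], [0, 0, 0.276]], gripper=[255, 255, 255, 255, 255, 255, 255, 255, 255, 255])

```text
clock: 6.0
eef_pos: [496.0, -257.0, 248.1]
ee_rot: [[0.152, 0.988, -0.003], [0.988, -0.152, -0.0], [-0.001, -0.003, -1.0]]
force: [-0.4, 0.9, -1.3]
grip_width: 12.0
```

Request:
servo_tool(travel=[[0, 0, 0], [0, 0, 0], [0, 0, 0]], turn=[[0, 0, 0], [0, 0, 0], [0, 0, 0]], gripper=[255, 255, 255])

```text
clock: 6.25
eef_pos: [498.1, -252.4, 248.9]
ee_rot: [[0.15, 0.989, -0.001], [0.989, -0.15, 0.001], [0.001, -0.001, -1.0]]
force: [0.1, 0.1, -0.5]
grip_width: 11.7
```

```bash
python3 look.py h1s side 530 -260 220; python3 look.py h1t top 530 -260 220; python3 -c "
from h import *
print(sense()['ee_rot'])"
```

```text
[ 498.28771066 -252.36675754  249.1532498 ] [ 0.31268683 -0.49372043 -0.31373128] 11.817647996457403 6.3
crop 204 191 7
[ 498.39801821 -252.43118965  249.35179421] [ 0.24628844 -0.11750257 -1.28133983] 11.722340306047869 6.35
crop 296 173 7
[[ 1.48963411e-01  9.88842643e-01 -3.58862980e-04]
 [ 9.88842652e-01 -1.48963270e-01  3.92092835e-04]
 [ 3.34260713e-04 -4.13266507e-04 -9.99999859e-01]]
```

View pics/h1s.png

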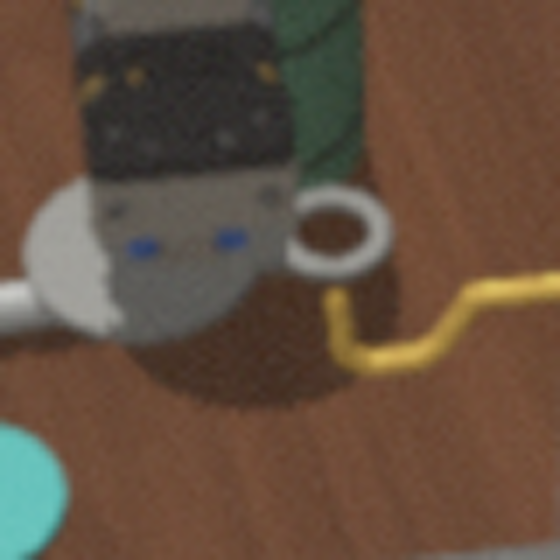

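View pics/h1t.png

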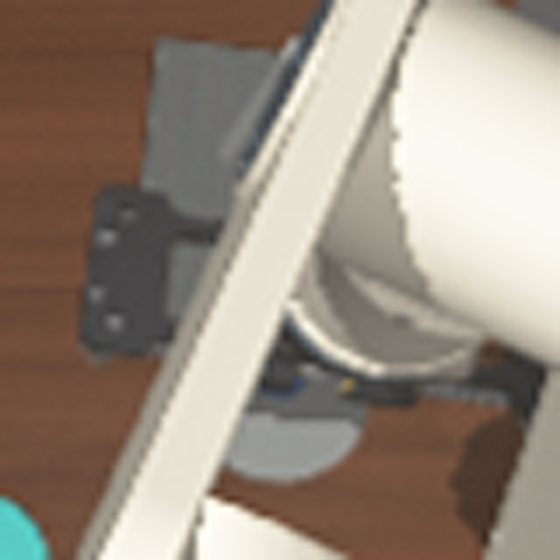

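Run:
```python
from h import *
import pickle
s=pickle.load(open('h1s.pkl','rb'))
o=lambda c,z:atz(s,204+(c[0]+.5)/7-.5,191+(c[1]+.5)/7-.5,z)
print('eye',o((337,231),242.5),'tip',o((338,290),216))
a=np.array([498.3-0,-252.4]);print('eye robot',a+49*np.array([.989,-.149]))
```

```text
eye [ 547.36960441 -259.42505272  242.5       ] tip [ 546.53285389 -261.59857995  216.        ]
eye robot [ 546.761 -259.701]
```

Request:
servo_tool(travel=[[0, -0.0015, 0], [0, -0.0015, -0.01], [0, -0.0015, -0.02], [0, -0.0015, -0.03], [0, -0.0015, -0.038], [0, -0.0015, -0.044], [0, -0.0015, -0.049], [0, -0.0015, -0.049], [0, -0.0015, -0.049]], turn=[[0, 0, 0], [0, 0, 0], [0, 0, 0], [0, 0, 0], [0, 0, 0], [0, 0, 0], [0, 0, 0], [0, 0, 0], [0, 0, 0]], gripper=[255, 255, 255, 255, 255, 255, 255, 255, 255])

```text
clock: 7.1
eef_pos: [498.0, -255.0, 200.4]
ee_rot: [[0.15, 0.989, -0.0], [0.989, -0.15, 0.0], [0.0, -0.0, -1.0]]
force: [0.2, 0.8, -0.4]
grip_width: 12.0
```

```bash
python3 look.py h2s side 530 -260 200
```

```text
[ 498.26221943 -255.16077548  200.78507892] [-0.51404691  0.10764347 -1.4881408 ] 12.034831123129802 7.15
crop 205 197 7
```

View pics/h2s.png

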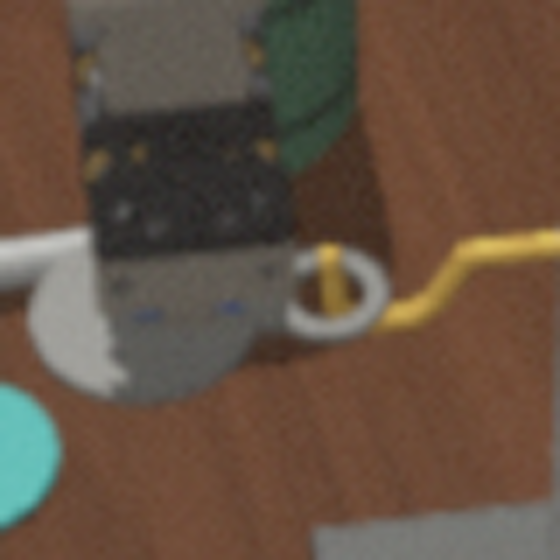

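Request:
servo_tool(travel=[[0, 0, -0.004], [0, 0, -0.005], [0, 0, -0.005], [0, 0, -0.005]], turn=[[0, 0, 0], [0, 0, 0], [0, 0, 0], [0, 0, 0]], gripper=[255, 255, 255, 255])

```text
clock: 7.48
eef_pos: [498.1, -255.0, 195.7]
ee_rot: [[0.15, 0.989, 0.0], [0.989, -0.15, -0.0], [-0.0, 0.0, -1.0]]
force: [0.0, -0.3, -1.3]
grip_width: 12.0
```

Request:
servo_tool(travel=[[0, 0, 0], [0, 0, 0], [0, 0, 0], [0, 0, 0], [0, 0, 0], [0, 0, 0], [0, 0, 0], [0, 0, 0]], turn=[[0, 0, 0], [0, 0, 0], [0, 0, 0], [0, 0, 0], [0, 0, 0], [0, 0, 0], [0, 0, 0], [0, 0, 0]], gripper=[0, 0, 0, 0, 0, 0, 0, 0])

```text
clock: 8.15
eef_pos: [498.1, -255.0, 195.6]
ee_rot: [[0.15, 0.989, 0.0], [0.989, -0.15, -0.0], [-0.0, 0.0, -1.0]]
force: [-0.3, -0.1, -0.4]
grip_width: 63.2
```

```bash
python3 look.py h3s side 530 -260 180
```

```text
[ 498.1129521  -255.04241293  195.64823801] [-0.13205336 -0.01001854  0.09679175] 67.11072788910705 8.2
crop 205 203 7
```

View pics/h3s.png

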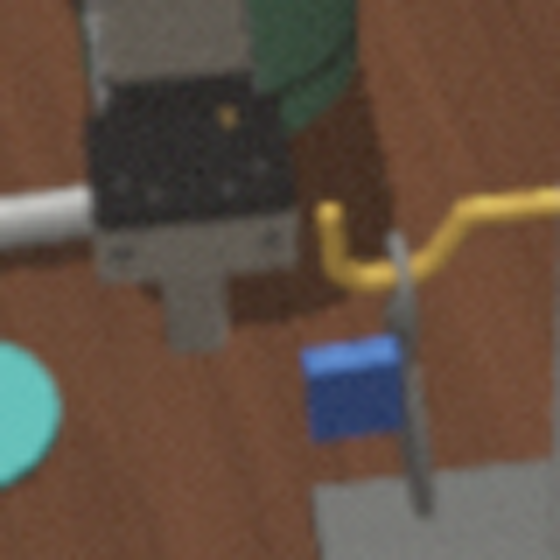

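Request:
servo_tool(travel=[[0, 0, 0.02], [0, 0, 0.05], [0, 0.03, 0.075], [0.01, 0.07, 0.085], [0.02, 0.11, 0.085], [0.03, 0.15, 0.085], [0.04, 0.19, 0.085], [0.05, 0.23, 0.085], [0.06, 0.27, 0.085], [0.07, 0.31, 0.085]], turn=[[0, 0, 0], [0, 0, 0], [0, 0, -0.1], [0, 0, -0.2], [0, 0, -0.3], [0, 0, -0.4], [0, 0, -0.5], [0, 0, -0.6], [0, 0, -0.7], [0, 0, -0.77]], gripper=[0, 0, 0, 0, 0, 0, 0, 0, 0, 0])

```text
clock: 9.03
eef_pos: [568.2, 57.0, 280.8]
ee_rot: [[0.799, 0.601, 0.0], [0.601, -0.799, -0.0], [0.0, 0.0, -1.0]]
force: [0.6, 0.6, 0.1]
grip_width: 92.1
```

```bash
cat >> fit.py <<'E'
print('LID')
l=[(S((95,47)),(-33,-9,60)),(S((112,26)),(-33,9,60)),(S((215,77)),(33,9,60)),(S((207,95)),(33,-9,60))]
fit(l,[569,270,-.92])
E
python3 fit.py|sed -n '/LID/,$p'; python3 look.py l1s side 569 270 40; python3 look.py h4s side 530 -260 180
python3 -c "
from h import *
print(sense()['ee_rot'],sense()['qpos'])"
```

```text
LID
[567.564 266.534  -0.881] deg -50.5
[[-0.44, 0.09], [0.43, 0.42], [1.07, -0.34], [-1.03, -0.15]]
[569.77581506  63.42290417 280.75325488] [0.56871526 4.39930646 0.02146765] 92.07366852176231 9.0833
crop 177 117 7
[569.01678403  60.09611596 280.55344903] [ 0.06026615 -0.32666374  0.0665442 ] 91.76932307443916 9.1333
crop 205 203 7
[[ 7.95122304e-01  6.06448731e-01  6.76880849e-04]
 [ 6.06446897e-01 -7.95121924e-01  1.81318003e-03]
 [ 1.63780353e-03 -1.03120759e-03 -9.99998127e-01]] [ 0.10151238  0.21328776  1.67364277  0.00182624  1.25380548 -0.55064231]
```

View pics/l1s.png

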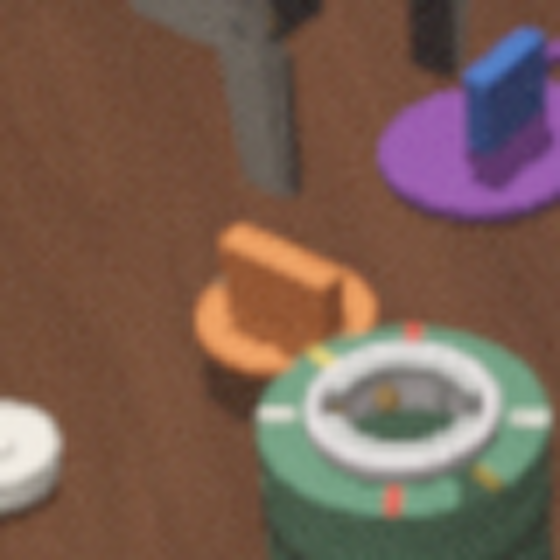

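View pics/h4s.png

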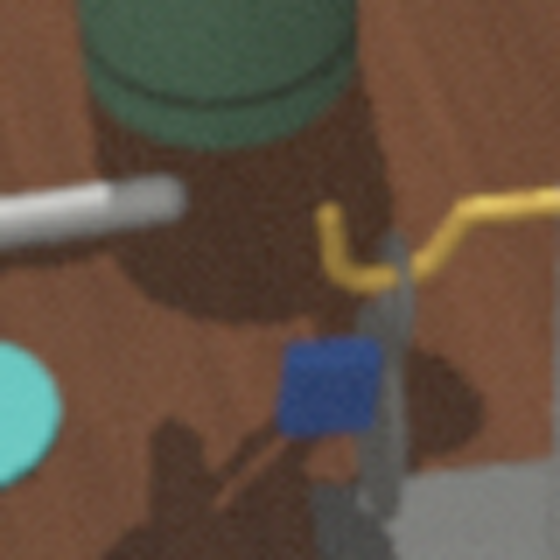

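Request:
servo_tool(travel=[[0, 0.03, 0], [0, 0.07, 0], [0, 0.11, 0], [0, 0.15, -0.02], [0, 0.185, -0.05], [0, 0.205, -0.09], [0, 0.213, -0.13], [0, 0.213, -0.17], [0, 0.213, -0.17], [0, 0.213, -0.17]], turn=[[0, 0, 0], [0, 0, 0], [0, 0, 0], [0, 0, 0], [0, 0, 0], [0, 0, 0], [0, 0, 0], [0, 0, 0], [0, 0, 0], [0, 0, 0]], gripper=[0, 0, 0, 0, 0, 0, 0, 0, 0, 0])

```text
clock: 9.97
eef_pos: [566.1, 266.5, 108.0]
ee_rot: [[0.796, 0.606, -0.006], [0.606, -0.796, -0.003], [-0.006, -0.001, -1.0]]
force: [-0.8, -0.0, 1.2]
grip_width: 91.9
```

```bash
python3 look.py l2s side 569 270 60;python3 look.py h5s side 530 -260 180
```

```text
[568.0198417  267.09243679 110.7303652 ] [-0.69820589 -0.59199135  0.67405897] 91.5512894224333 10.0167
crop 177 112 7
[569.28218704 267.58682282 112.40926496] [ 0.21817111 -0.10654982  0.22833706] 91.95197066814329 10.0667
crop 205 203 7
```

View pics/l2s.png

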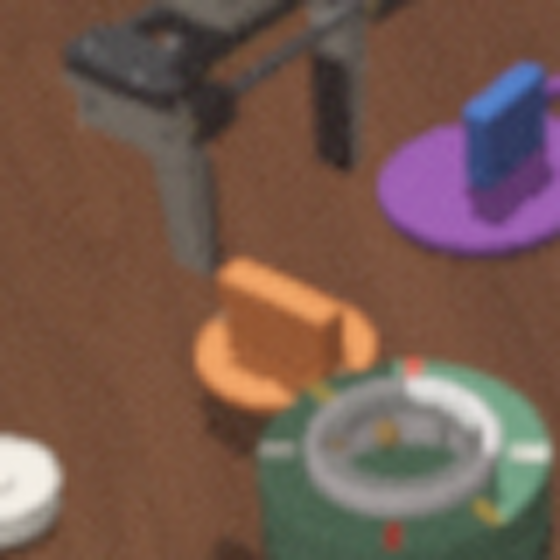

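View pics/h5s.png

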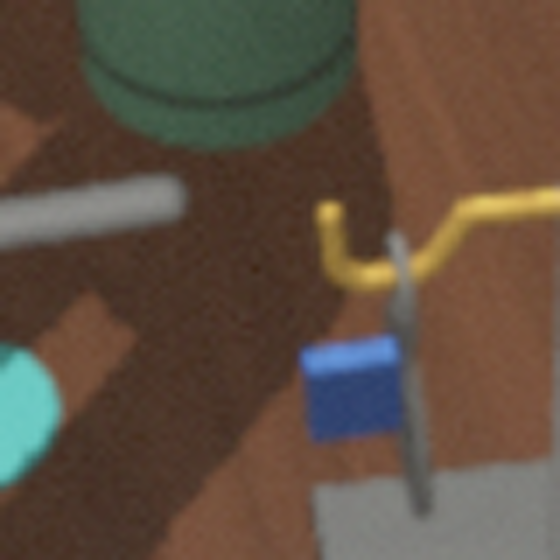

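Request:
servo_tool(travel=[[0, 0, -0.03], [0, 0, -0.055], [0, 0, -0.075], [0, 0, -0.0815], [0, 0, -0.0815], [0, 0, -0.0815], [0, 0, -0.0815], [0, 0, -0.0815], [0, 0, -0.0815], [0, 0, -0.0815]], turn=[[0, 0, 0], [0, 0, 0], [0, 0, 0], [0, 0, 0], [0, 0, 0], [0, 0, 0], [0, 0, 0], [0, 0, 0], [0, 0, 0], [0, 0, 0]], gripper=[0, 0, 0, 0, 0, 0, 140, 160, 170, 175], grip_force=15)

```text
clock: 10.9
eef_pos: [568.6, 268.2, 30.0]
ee_rot: [[0.796, 0.605, 0.001], [0.605, -0.796, 0.001], [0.001, 0.0, -1.0]]
force: [-0.2, -0.2, 0.7]
grip_width: 67.4
```

Request:
servo_tool(travel=[[0, 0, 0], [0, 0, 0], [0, 0, 0], [0, 0, 0], [0, 0, 0], [0, 0, 0], [0, 0, 0], [0, 0, 0]], turn=[[0, 0, 0], [0, 0, 0], [0, 0, 0], [0, 0, 0], [0, 0, 0], [0, 0, 0], [0, 0, 0], [0, 0, 0]], gripper=[255, 255, 255, 255, 255, 255, 255, 255], grip_force=45)

```text
clock: 11.57
eef_pos: [568.1, 268.0, 29.1]
ee_rot: [[0.796, 0.605, 0.0], [0.605, -0.796, 0.0], [0.0, -0.0, -1.0]]
force: [0.2, 0.6, -1.3]
grip_width: 17.9
```

Request:
servo_tool(travel=[[0, 0, 0.03], [0, 0, 0.07], [0, 0, 0.11], [0, 0, 0.15], [0, -0.03, 0.18], [0.001, -0.065, 0.185], [0.002, -0.1, 0.185], [0.004, -0.135, 0.185], [0.005, -0.17, 0.185], [0.006, -0.2, 0.185]], turn=[[0, 0, 0], [0, 0, 0], [0, 0, 0], [0, 0, 0], [0, 0, 0.1], [0, 0, 0.2], [0, 0, 0.3], [0, 0, 0.4], [0, 0, 0.5], [0, 0, 0.6]], gripper=[255, 255, 255, 255, 255, 255, 255, 255, 255, 255])

```text
clock: 12.4
eef_pos: [573.5, 65.9, 214.0]
ee_rot: [[0.311, 0.95, -0.0], [0.95, -0.311, -0.0], [-0.0, -0.0, -1.0]]
force: [0.5, -0.3, -2.3]
grip_width: 17.6
```

Request:
servo_tool(travel=[[0, -0.02, 0], [0, -0.029, 0], [0, -0.029, 0], [0, -0.029, 0], [0, -0.029, 0], [0, -0.029, 0]], turn=[[0, 0, 0], [0, 0, 0], [0, 0, 0], [0, 0, 0], [0, 0, 0], [0, 0, 0]], gripper=[255, 255, 255, 255, 255, 255])

```text
clock: 12.9
eef_pos: [574.1, 40.3, 214.0]
ee_rot: [[0.314, 0.949, -0.0], [0.949, -0.314, 0.0], [0.0, -0.0, -1.0]]
force: [0.0, 0.1, -2.5]
grip_width: 17.5
```

```bash
python3 look.py m1s side 575 39 190; python3 look.py m1t top 575 39 190
python3 -c "
from h import *
print(sense()['ee_rot'])"
```

```text
[574.08369475  40.2148802  214.0234176 ] [-0.87106564 -0.9364552  -1.24047873] 17.617387027380563 12.95
crop 193 123 7
[574.06291727  40.10664942 214.03913678] [ 0.39061771  0.18392735 -1.46972971] 17.778343610799023 13.0
crop 198 161 7
[[ 3.14069160e-01  9.49400097e-01 -1.40209286e-04]
 [ 9.49400104e-01 -3.14069143e-01  1.28128160e-04]
 [ 7.76094772e-05 -1.73355814e-04 -9.99999982e-01]]
```

View pics/m1s.png

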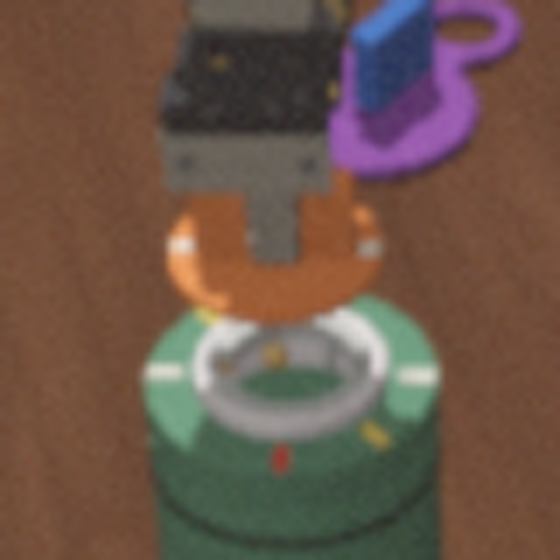

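View pics/m1t.png

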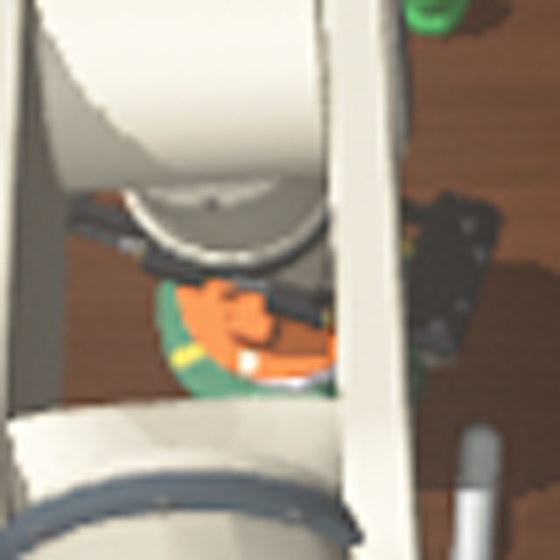

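Run:
```python
from h import *
import pickle
s=pickle.load(open('m1s.pkl','rb'))
o=lambda c,z:atz(s,193+(c[0]+.5)/7-.5,123+(c[1]+.5)/7-.5,z)
for a,b,z in(((182,246),(370,247),209),((163,371),(418,375),143)):
  A,B=o(a,z),o(b,z);print((A+B)/2,np.linalg.norm(B-A),np.degrees(np.arctan2(*(B-A)[1::-1])))
# disc outline: left edge, right edge, bottom of lid
print(o((166,246),209),o((385,250),209))
# neck outer ellipse top z150: left,right,bottom,top
for c in((193,365),(388,370),(290,425)):print(o(c,150))
# project expected lid outlines/mouth
for C,r,z in(((574.1,40.1),44,209),((574.5,39),41,150),((574.5,39),26.5,150)):
  a=np.linspace(0,2*np.pi,361);q=(proj(s,np.c_[C[0]+r*np.cos(a),C[1]+r*np.sin(a),a*0+z])-[193,123]+.5)*7
  print(C,r,'x',q[:,0].min().round(),q[:,0].max().round(),'y',q[:,1].min().round(),q[:,1].max().round())
```

```text
[571.64330168  40.85195821 209.        ] 76.88505251272404 -17.579704176603087
[573.95397276  38.24940635 143.        ] 107.53043689440743 -18.371664515161143
[528.7319335   54.38860476 209.        ] [613.62174434  25.53742474 209.        ]
[534.49263324  47.06157637 150.        ]
[611.78235222  20.05861583 150.        ]
[564.13113912  -1.94216385 150.        ]
(574.1, 40.1) 44 x 175.0 391.0 y 182.0 315.0
(574.5, 39) 41 x 193.0 389.0 y 298.0 424.0
(574.5, 39) 26.5 x 228.0 354.0 y 319.0 401.0
```

Request:
servo_tool(travel=[[0.0027, -0.0021, 0], [0.0027, -0.0021, -0.01], [0.0027, -0.0021, -0.02], [0.0027, -0.0021, -0.03], [0.0027, -0.0021, -0.032], [0.0027, -0.0021, -0.032], [0.0027, -0.0021, -0.032]], turn=[[0, 0, 0], [0, 0, 0], [0, 0, 0], [0, 0, 0], [0, 0, 0], [0, 0, 0], [0, 0, 0]], gripper=[255, 255, 255, 255, 255, 255, 255])

```text
clock: 13.58
eef_pos: [576.6, 36.8, 181.7]
ee_rot: [[0.315, 0.949, -0.001], [0.949, -0.315, -0.0], [-0.0, -0.001, -1.0]]
force: [-1.2, -0.7, -2.3]
grip_width: 17.7
```

```bash
python3 look.py m2s side 575 39 160
```

```text
[576.94196694  36.86347508 182.16917462] [-0.3814282   0.9643863  -2.00956427] 17.936316026893305 13.6333
crop 194 131 7
```

View pics/m2s.png

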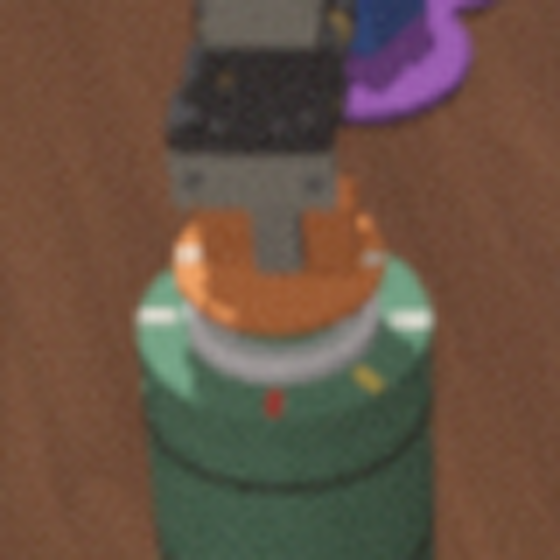

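Request:
servo_tool(travel=[[0, 0, -0.003], [0, 0, -0.005], [0, 0, -0.007], [0, 0, -0.009], [0, 0, -0.01], [0, 0, -0.01], [0, 0, -0.01]], turn=[[0, 0, 0], [0, 0, 0], [0, 0, 0], [0, 0, 0], [0, 0, 0], [0, 0, 0], [0, 0, 0]], gripper=[255, 255, 255, 255, 255, 255, 255])

```text
clock: 14.22
eef_pos: [576.8, 36.9, 172.1]
ee_rot: [[0.315, 0.949, -0.0], [0.949, -0.315, -0.0], [-0.0, -0.0, -1.0]]
force: [-0.7, -1.2, -2.2]
grip_width: 17.7
```

Request:
servo_tool(travel=[[0, 0, -0.002], [0, 0, -0.004], [0, 0, -0.006], [0, 0, -0.008], [0, 0, -0.0095], [0, 0, -0.011], [0, 0, -0.011], [0, 0, -0.011]], turn=[[0, 0, 0], [0, 0, 0], [0, 0, 0], [0, 0, 0], [0, 0, 0], [0, 0, 0], [0, 0, 0], [0, 0, 0]], gripper=[255, 255, 255, 255, 255, 255, 255, 255])

```text
clock: 14.88
eef_pos: [576.9, 36.9, 161.1]
ee_rot: [[0.315, 0.949, 0.0], [0.949, -0.315, 0.0], [0.0, 0.0, -1.0]]
force: [0.0, -0.1, -0.2]
grip_width: 17.7
```

Request:
servo_tool(travel=[[0, 0.0004, -0.001], [0, 0.0008, -0.0015], [0, 0.0008, -0.0015]], turn=[[0, 0, 0], [0, 0, 0], [0, 0, 0]], gripper=[255, 255, 255])

```text
clock: 15.13
eef_pos: [576.9, 36.9, 161.1]
ee_rot: [[0.315, 0.949, 0.0], [0.949, -0.315, -0.001], [-0.001, 0.001, -1.0]]
force: [-4.8, -4.4, 12.4]
grip_width: 17.8
```

```bash
python3 look.py m3s side 575 39 150;  python3 look.py h6s side 530 -260 180; python3 -c "
from h import *
s=sense();print(s['force'],s['moment'],s['qpos'])"
```

```text
[576.90631245  36.89362757 161.0616653 ] [-5.46546754 -6.18923968 13.10380136] 17.493444224705094 15.1833
crop 194 133 7
[576.89237751  36.87058398 161.05308417] [-5.27149203 -3.71933291 12.39968336] 17.61318559132292 15.2333
crop 205 203 7
[-5.27149203 -3.71933291 12.39968336] [-0.63897139  0.9488964   0.04071357] [ 6.20148450e-02  3.37576654e-01  1.78667533e+00 -1.48286354e-03
  1.01691063e+00 -1.18735591e+00]
```

View pics/m3s.png

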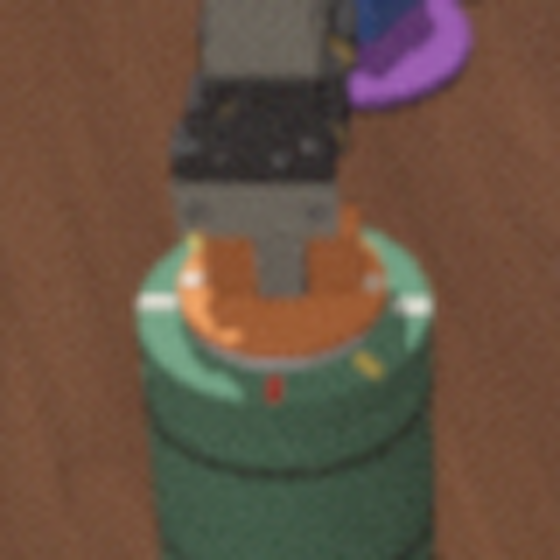

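View pics/h6s.png

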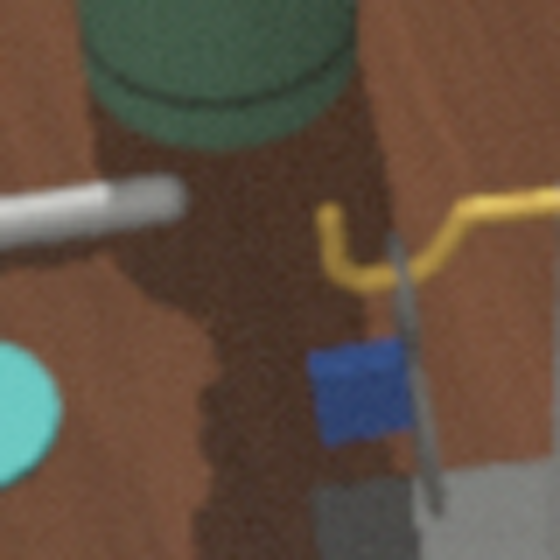

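Request:
servo_tool(travel=[[0, -0.0002, 0], [-0.0002, -0.0005, 0], [-0.0004, -0.0007, 0], [-0.0005, -0.0009, 0], [-0.0007, -0.0011, 0], [-0.0007, -0.0011, 0]], turn=[[0, 0, -0.1], [0, 0, -0.2], [0, 0, -0.3], [0, 0, -0.4], [0, 0, -0.5], [0, 0, -0.5]], gripper=[255, 255, 255, 255, 255, 255])

```text
clock: 15.73
eef_pos: [577.7, 36.8, 161.1]
ee_rot: [[0.736, 0.677, 0.004], [0.677, -0.736, 0.0], [0.003, 0.002, -1.0]]
force: [1.0, 1.6, 7.6]
grip_width: 17.2
```

```bash
python3 look.py m4s side 575 39 150;  python3 -c "
from h import *
s=sense();print(s['force'],s['moment'],s['qpos'])"
```

```text
[577.73806019  36.85566919 161.11914598] [0.11212801 0.85549993 7.26852385] 17.84285082456046 15.7833
crop 194 133 7
[0.11212801 0.85549993 7.26852385] [ 0.09753347  0.06998216 -0.06965917] [ 6.09362328e-02  3.37033532e-01  1.78731637e+00  3.40509925e-04
  1.01357567e+00 -6.87525717e-01]
```

View pics/m4s.png

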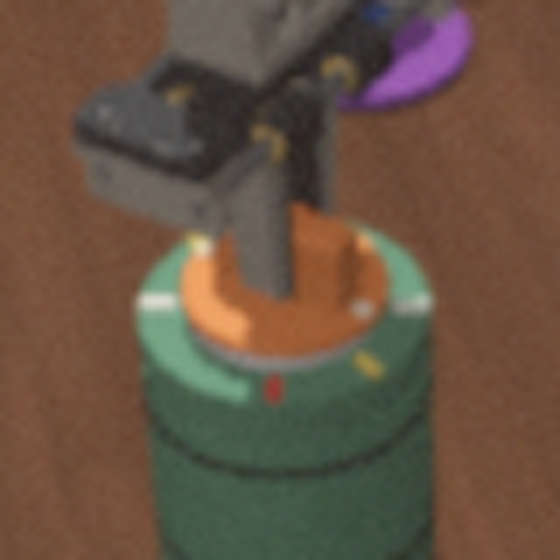

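Request:
servo_tool(travel=[[-0.0002, -0.0001, 0], [-0.0004, -0.0003, 0], [-0.0006, -0.0004, 0], [-0.0006, -0.0004, 0], [-0.0006, -0.0004, 0]], turn=[[0, 0, -0.1], [0, 0, -0.2], [0, 0, -0.285], [0, 0, -0.285], [0, 0, -0.285]], gripper=[255, 255, 255, 255, 255])

```text
clock: 16.2
eef_pos: [577.1, 36.4, 161.1]
ee_rot: [[0.894, 0.448, 0.004], [0.448, -0.894, 0.0], [0.003, 0.001, -1.0]]
force: [1.6, -0.2, 8.0]
grip_width: 17.9
```

```bash
python3 look.py m5s side 575 39 150; python3 look.py h7s side 530 -260 180; python3 -c "
from h import *
s=sense();print(s['force'],s['moment'],s['ee_rot'],s['qvel'])"
```

```text
[577.12747009  36.4105919  161.1243434 ] [1.34095971 1.26691388 7.55607813] 17.662346736758465 16.25
crop 194 133 7
[577.10715656  36.39901675 161.09997858] [0.21686545 0.82937415 8.1470892 ] 17.545538835300913 16.3
crop 205 203 7
[0.21686545 0.82937415 8.1470892 ] [0.03656678 0.13916054 0.00963719] [[ 8.93850660e-01  4.48351068e-01  3.50946702e-03]
 [ 4.48352486e-01 -8.93856742e-01  4.15759494e-04]
 [ 3.32336697e-03  1.20185137e-03 -9.99993755e-01]] [ 0.00023172 -0.0014915  -0.00104625  0.00046757  0.00094715 -0.00134732]
```

View pics/m5s.png

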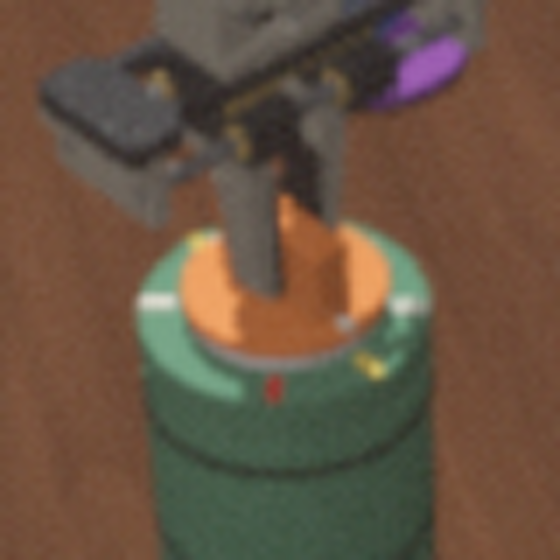

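View pics/h7s.png

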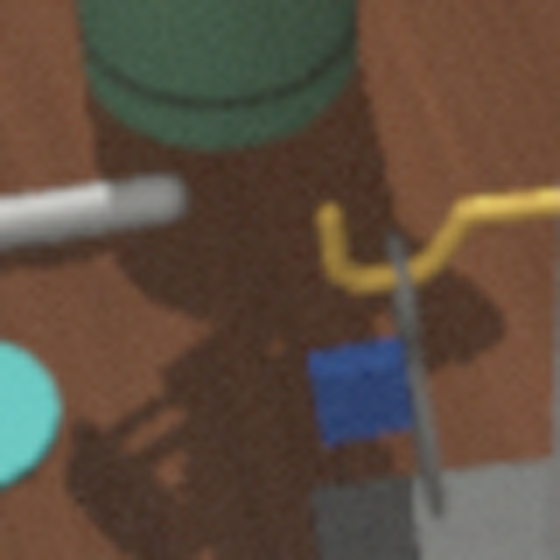

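Run:
```python
from h import *
import pickle
s=pickle.load(open('m5s.pkl','rb'))
A=atz(s,194+345.5/7-.5,133+322.5/7-.5,156)
Y=atz(s,194+371.5/7-.5,133+366.5/7-.5,143)
for c in((574.3,38.8),(573.9,38.3)):
  for P in(A,Y): d=P[:2]-c;print(np.linalg.norm(d),np.degrees(np.arctan2(d[1],d[0])))
```

```text
39.195592982456965 -62.83866241349067
55.76897618126893 -63.94884293632188
38.93771157229834 -61.97908605819014
55.49846423524178 -63.3511352537296
```

Request:
servo_tool(travel=[[0, 0, 0], [0, 0, 0], [0, 0, 0], [0, 0, 0], [0, 0, 0], [0, 0, 0]], turn=[[0, 0, 0], [0, 0, 0], [0, 0, 0], [0, 0, 0], [0, 0, 0], [0, 0, 0]], gripper=[255, 255, 255, 255, 255, 255])

```text
clock: 16.8
eef_pos: [577.1, 36.4, 161.1]
ee_rot: [[0.894, 0.448, 0.004], [0.448, -0.894, 0.0], [0.003, 0.001, -1.0]]
force: [0.0, 1.1, 7.4]
grip_width: 17.7
```

```bash
python3 -c "
from h import *
s=sense();print(s['force'],s['eef_pos'],s['grip_width'],s['ee_rot'][0]);print(close_job())"
```

```text
[0.0408227  1.06817059 7.38811788] [577.13344052  36.39701052 161.10696797] 17.716813592144753 [0.89382812 0.44839551 0.00357081]
the job is handed in; nothing more can be done
None
```

I took the grey dust cover off the tank and hung it by its eye on the hook. I then set the orange lid into the slots, pushed it fully down and turned it clockwise to the yellow marks. The job was handed in at about 17 s with the lid still gripped; no verdict was reported.

- **Lid turn:** it measured 44–45° clockwise of the slots, both from the tool's orientation and from the lid's white mark in the side picture.
- **Lid height and centring:** it was fully down, pressed with about 7 N, and I estimate its centre within 2 mm of the mouth's centre.
- **Grip:** the grip was set to 45 N, with the fingers 17.7 mm apart on the 18 mm bar. The arm was still.
- **Cover:** the last side picture showed it hanging freely by its eye and clear of the robot. It swung slightly at first but looked the same in the last two pictures.
- **Other things on the bench:** the arm felt no unexpected contact. I did not measure them again at the end.
- **Disagreement:** the top and side cameras differed by 2–4 mm. I mostly followed the side camera, which matched the robot's own position to within about 1 mm.

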